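Find the rocking corner of a jig plate and press its shim flat

ROBOT

A 6-joint arm with a two-finger parallel gripper is mounted at the origin on a cart in front of the work surface, level with it; the furniture and walls round the work are solid. World frame = base frame: x ahead of the robot, y to its left, z up, the work surface at z = 0. Lengths are in m, angles in rad, forces in N, time in s.
With the tool pointing down it reaches from about 0.4 to 0.825 m from the base axis. Payload 7 kg.
Tool frame: the origin (TCP) lies on the mounting face of the last link; the fingertips stand 178 mm ahead of it and the grasp point (between the pads) lies 159 mm ahead of it; z points along the fingers, y is the direction in which the jaws open and shut (so a half turn about z gives the same grasp; the last joint's range is limited). The gripper opens to 88 mm and grips with 3 to 60 N. Pads are 19 mm wide; open, the fingers measure 130 mm over their backs; the gripper's body (78 mm by 193 mm) begins 47 mm behind the grasp point.
Start: joints at [1.404, 0.359, 0.012, 0, -1.224, -0.288], TCP at [0.297, 0.606, 0.405] pointing down, gripper open.
Joint ranges: [-3.07, 3.07], [-1.43, 2.12], [-1.02, 1.25], [-3.03, 1.67], [-3.05, -0], [-3.03, 3.03]. Speed limits (rad/s): [2.39, 2.39, 3.01, 3.14, 3.14, 3.14].

INTERFACE

Orientations are given as [roll, pitch, yaw] about the fixed x, y, z axes, in that order (R = Rz(yaw) Ry(pitch) Rx(roll)).
In Python, from station import * gives the robot as it stands.
- The arm moves only by the tool arm_command, never from a script. Its argument "targets" is a list of rows, each a list of 3 entries, a list of its own where there are three numbers: the turn, a rotation vector about the world's x, y, z in rad, then the shift along the world's x, y, z in mm, then the closure, from 0 (fully open) to 1 (shut). In form: [[[wx, wy, wz], [tx, ty, tz], fingers], ...]. A call has 1 to 8 rows; each row shifts and turns the commanded pose from where the row before left it; what a row does not reach is not made up. A row lasts 1/10 s, in which the tool goes at most 50 mm and 8.59 degrees, less where a joint would pass 70% of its speed; a pose out of reach is approached as far as the arm can. A call with a gripper value outside its range is refused whole. The fingers move at their own pace and stop on an object; "squeeze" is the grip in N (left out, the last holds). Time passes only in rows, so rows that do not move let the fingers close. It gives the time, the measured TCP pose, the force and the opening at its end, in the units of the state.
- get_state(): the state, without advancing time (a new reading comes with each control period).
- grab_frame(name): name is "side" or "top"; returns (picture, depth): 400x640x3 uint8, red, green, blue; 400x640 float32, m along the optical axis (not along the pixel's ray), 0 where there is no reading.
- camera_params(name): a dict with "mtx" (3x3 intrinsics, pixels), "eye" and "orientation" of the camera in the world. Camera axes: x right, y down, z forward; pixel columns grow to the right and rows downward; lengths in m; the calibration is good to about 2 mm. A picture is of the moment at which its call begins. camera_params takes no time and is no camera call.
- job_done(): hands the job in, once; it reports no verdict.
The state is a dict: "t": time; "q": joint angles; "qd": joint speeds; "joint_efforts": joint torques, N m; "eef_pos": TCP position; "ee_rot": TCP orientation; "force": force on the tool from outside, world axes, zero at the start; "moment": the same for the moment, N m; "width": finger opening in m.
Only numpy, scipy, OpenCV 4.12 (cv2) and the standard library are available. Lean on these libraries where they do the work, as an engineer would, in place of code of your own. Each camera call takes 0.05 s, during which the arm holds its last target.

TASK

The jig plate rocks on one of its four feet. Press down on the yellow spots at its corners, one after another, with the fingertips until you find the corner that dips, then push the red shim lever beside that corner down flat and leave the other three levers standing. Only press, lift nothing, leave the tile on the plate and the things around the jig where they are, and finish clear of everything.

Things in the scene. Friction and masses are not known exactly. Their poses are not given: they have to be found in the camera images.
- base: grey welded levelling jig screwed to the table: two bars 310 mm long (along its y) and 52 mm wide, at x = -78 and +78 mm, 8 mm thick, carrying four feet, four locating pins and four hinged shim levers. Origin at table height in the middle; its y runs to the robot's left, x away from the robot when unturned (its turn and place vary). All offsets below are in this frame.
- plate: loose aluminium jig plate 200 x 190 x 12 mm, 1.6 kg, with two dark lines and a round yellow spot near each corner, level on four feet inside four locating pins (2 mm play; pin tops 5 mm below the plate's top). Origin: centre of its underside, 62 mm above the table; top face at 74 mm. Feet under its corners at x -78, +78, y -49, +49 mm: three solid, one springy; they look alike.
- foot_give (a joint): how far the one springy foot is pressed down (m): 0 at rest, 0.0055 fully down. It does not tell which corner that is; it changes from run to run. Pressed on its spot that corner starts to dip at about 2.5 N, is fully down (5 to 7 mm lower) at about 6 N and comes back when let go; the other corners, pressed on their spots, stay put within 1 mm.
- spot_near_left (a point): yellow spot 22 mm across on the plate's top at its near, left corner (x -78, y +58 mm from the plate's middle); the place to press that corner. This point lies on the top face.
- spot_near_right (a point): yellow spot 22 mm across on the plate's top at its near, right corner (x -78, y -58 mm from the plate's middle); the place to press that corner. This point lies on the top face.
- spot_far_left (a point): yellow spot 22 mm across on the plate's top at its far, left corner (x +78, y +58 mm from the plate's middle); the place to press that corner. This point lies on the top face.
- spot_far_right (a point): yellow spot 22 mm across on the plate's top at its far, right corner (x +78, y -58 mm from the plate's middle); the place to press that corner. This point lies on the top face.
- lever_near_left (a joint): shim lever of the near, left corner (rad): 0 to 0.03 at the start, standing up about 40 degrees; 0.70 = pressed flat (level, on its rubber rest, its cam standing upright under the plate's corner). It needs about 2 to 3 N at the red tab, stays where it is left and does not spring back. Hinge at x -78, y +84 mm, 26 mm above the table, axis along x; the bar, 73 mm long and 6 mm thick, points outward (+y).
- tab_near_left (a point): middle of the upper face of the red tab (26 x 34 x 6 mm) at the outer end of the near, left shim lever, moving with the lever: 56 mm out from the hinge along the bar; about 65 mm above the table when raised, about 30 mm when flat. From raised to flat it swings 13 mm outward and 36 mm down.
- lever_near_right (a joint): shim lever of the near, right corner (rad): 0 to 0.03 at the start, standing up about 40 degrees; 0.70 = pressed flat (level, on its rubber rest, its cam standing upright under the plate's corner). It needs about 2 to 3 N at the red tab, stays where it is left and does not spring back. Hinge at x -78, y -84 mm, 26 mm above the table, axis along x; the bar, 73 mm long and 6 mm thick, points outward (-y).
- tab_near_right (a point): middle of the upper face of the red tab (26 x 34 x 6 mm) at the outer end of the near, right shim lever, moving with the lever: 56 mm out from the hinge along the bar; about 65 mm above the table when raised, about 30 mm when flat. From raised to flat it swings 13 mm outward and 36 mm down.
- lever_far_left (a joint): shim lever of the far, left corner (rad): 0 to 0.03 at the start, standing up about 40 degrees; 0.70 = pressed flat (level, on its rubber rest, its cam standing upright under the plate's corner). It needs about 2 to 3 N at the red tab, stays where it is left and does not spring back. Hinge at x +78, y +84 mm, 26 mm above the table, axis along x; the bar, 73 mm long and 6 mm thick, points outward (+y).
- tab_far_left (a point): middle of the upper face of the red tab (26 x 34 x 6 mm) at the outer end of the far, left shim lever, moving with the lever: 56 mm out from the hinge along the bar; about 65 mm above the table when raised, about 30 mm when flat. From raised to flat it swings 13 mm outward and 36 mm down.
- lever_far_right (a joint): shim lever of the far, right corner (rad): 0 to 0.03 at the start, standing up about 40 degrees; 0.70 = pressed flat (level, on its rubber rest, its cam standing upright under the plate's corner). It needs about 2 to 3 N at the red tab, stays where it is left and does not spring back. Hinge at x +78, y -84 mm, 26 mm above the table, axis along x; the bar, 73 mm long and 6 mm thick, points outward (-y).
- tab_far_right (a point): middle of the upper face of the red tab (26 x 34 x 6 mm) at the outer end of the far, right shim lever, moving with the lever: 56 mm out from the hinge along the bar; about 65 mm above the table when raised, about 30 mm when flat. From raised to flat it swings 13 mm outward and 36 mm down.
- grey_tile: loose grey granite sample tile 56 x 56 x 10 mm lying near the middle of the plate; origin at the centre of its underside. Leave it there.
- beech_wedge: small loose beech wedge 30 x 75 x 22 mm on the table between the two left levers; origin at the centre of its underside. Leave it alone.
- pen: loose black marker pen with a white band, 17 x 128 x 19 mm, on the table to the right of the jig; origin at the centre of its underside. Leave it alone.
- spanner: loose dark steel pin spanner 42 x 165 x 11 mm behind the jig; origin at the centre of its underside. Leave it alone.
- felt_bob: loose cream felt polishing bob, 60 mm across and 25 mm high, behind the jig to the left; origin at the centre of its underside. Leave it alone.

How it is judged:
On the way:
1. the corner that rocks has been pressed down (its foot gives at least 3 mm) while all levers still stand (value of joint foot_give above 0.003 m and contact force between the fingers and plate above 1 N and value of joint each of lever_near_left, lever_near_right, lever_far_left, lever_far_right below 0.3 rad), for 0.1 s.
At the end, for the whole second after the job is handed in: The lever at the corner that rocked is flat (beyond 0.60 of 0.70 rad) and the other three still stand (below 0.3 rad); the plate lies level on its feet (within 0.02 rad, within 10 mm of its start, foot not pressed); tile, wedge, pen, spanner and felt bob are within 30 mm of their starts (((horizontal distance between springy_foot and spot_near_left below 0.04 m and value of joint lever_near_left above 0.6 rad and value of joint each of lever_near_right, lever_far_left, lever_far_right below 0.3 rad) or (horizontal distance between springy_foot and spot_near_right below 0.04 m and value of joint lever_near_right above 0.6 rad and value of joint each of lever_near_left, lever_far_left, lever_far_right below 0.3 rad) or (horizontal distance between springy_foot and spot_far_left below 0.04 m and value of joint lever_far_left above 0.6 rad and value of joint each of lever_near_left, lever_near_right, lever_far_right below 0.3 rad) or (horizontal distance between springy_foot and spot_far_right below 0.04 m and value of joint lever_far_right above 0.6 rad and value of joint each of lever_near_left, lever_near_right, lever_far_left below 0.3 rad)) and value of joint foot_give below 0.0015 m and z of plate in the frame of base below 0.066 m and angle between plate's own z axis and vertical below 0.02 rad and distance of plate from where it was at the start of the episode below 0.01 m and linear speed of plate below 0.02 m/s and distance of each of grey_tile, beech_wedge, pen, spanner, felt_bob from where it was at the start of the episode below 0.03 m); the robot touches nothing.
It fails at once if a lever at a corner that does not rock is pushed down (beyond 0.35 rad) ((horizontal distance between springy_foot and spot_near_left above 0.04 m and value of joint lever_near_left above 0.35 rad) or (horizontal distance between springy_foot and spot_near_right above 0.04 m and value of joint lever_near_right above 0.35 rad) or (horizontal distance between springy_foot and spot_far_left above 0.04 m and value of joint lever_far_left above 0.35 rad) or (horizontal distance between springy_foot and spot_far_right above 0.04 m and value of joint lever_far_right above 0.35 rad)).
It fails at once if the plate is lifted off its feet (10 mm) or out of its pins (z of plate in the frame of base above 0.072 m or distance of plate from where it was at the start of the episode above 0.015 m).
It fails at once if the tile, wedge, pen, spanner or felt bob is shifted by more than 40 mm or lifted (distance of any of grey_tile, beech_wedge, pen, spanner, felt_bob from where it was at the start of the episode above 0.04 m or height (world z) of any of beech_wedge, pen, spanner, felt_bob above 0.03 m or z of grey_tile in the frame of plate above 0.027 m).
It also fails if it takes over 48 s, if anything falls off the work surface, if the arm or the gripper's body presses on something with over 40 N, if the wrist force passes 120 N, or if a joint passes its speed limit or range.

## Working session

There is one attempt and no reset: what is moved stays moved. The work goes in short steps, Python scripts to look and compute and a tool call to move; the robot and the scene stay as the last step left them, time stands still between calls to the robot, and variables do not carry over. Pictures are saved under pics/ and viewed, and the job is handed in when it is done.

Besides the shell and the picture viewer there is one more tool, called as name(argument=value, ...) on one line, values as JSON. arm_command: Moves the arm, as the interface text tells. Its arguments: {"type":"object","properties":{"targets":{"type":"array"},"squeeze":{"type":"number"}},"required":["targets"]}

```bash
mkdir -p pics; ls
python3 - <<'E'
from station import *
import cv2,numpy as np
s=get_state();print({k:np.round(v,3).tolist() for k,v in s.items()})
for n in("top","side"):
    p,d=grab_frame(n);cv2.imwrite(f"pics/{n}0.png",p[:,:,::-1]);np.savez(f"{n}0.npz",p=p,d=d)
    c=camera_params(n);print(n,c)
E
```

```text
pics
{'t': 0.0, 'q': [1.404, 0.359, 0.011, -0.0, -1.224, -0.288], 'qd': [0.001, -0.001, -0.0, -0.001, -0.001, -0.002], 'joint_efforts': [0.003, -58.273, 29.305, 6.997, 0.007, -0.0], 'eef_pos': [0.296, 0.606, 0.404], 'ee_rot': [3.14, -0.0, -0.455], 'force': [-0.975, -0.158, -0.052], 'moment': [-0.035, -0.021, -0.04], 'width': 0.087}
top {'mtx': array([[458.70600704,   0.        , 313.88054276],
       [  0.        , 458.70600704, 198.32010158],
       [  0.        ,   0.        ,   1.        ]]), 'eye': array([0.45155922, 0.00621365, 1.01899892]), 'orientation': array([-2.97958032e+00,  2.17866592e-03, -1.57370839e+00])}
side {'mtx': array([[480.83321607,   0.        , 326.79900367],
       [  0.        , 480.83321607, 186.96866052],
       [  0.        ,   0.        ,   1.        ]]), 'eye': array([ 0.33949564, -0.92257349,  0.50449207]), 'orientation': array([-1.99496685, -0.01195352, -0.25177945])}
```

View pics/top0.png

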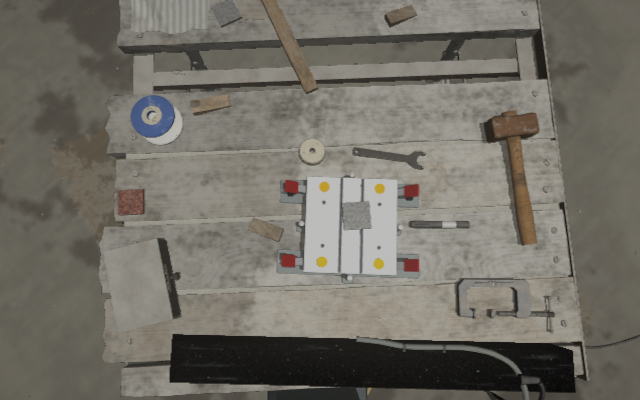

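View pics/side0.png

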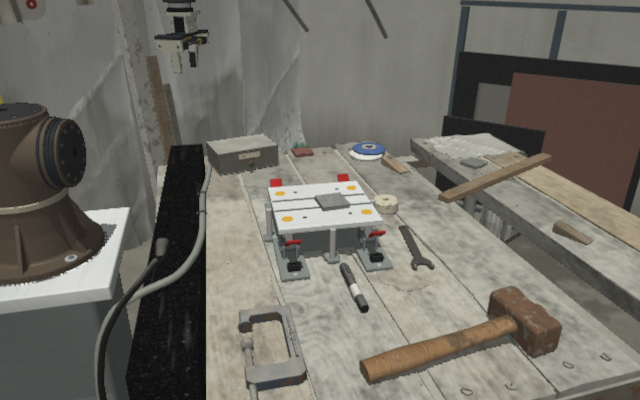

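The top view shows the yellow spots at about (324,187), (380,188), (321,262) and (378,262), with the red tabs at the outer ends. The tile is at (356,215), the pen at (440,225) and the wedge at (266,230). Next I'll cast rays to turn these into positions.

```bash
cat > h.py <<'E'
from station import *
import cv2,numpy as np
from scipy.spatial.transform import Rotation as R
def ray(n,u,v,z):
    c=camera_params(n);r=R.from_euler('xyz',c['orientation']).as_matrix()
    d=r@np.linalg.inv(c['mtx'])@[u,v,1];e=c['eye'];return e+d*(z-e[2])/d[2]
def dep(n,u,v,Z):
    c=camera_params(n);r=R.from_euler('xyz',c['orientation']).as_matrix()
    return c['eye']+r@np.linalg.inv(c['mtx'])@[u,v,1]*Z
def blobs(p,lo,hi,amin):
    h=cv2.cvtColor(p,cv2.COLOR_RGB2HSV);m=cv2.inRange(h,lo,hi)
    k,l,s,c=cv2.connectedComponentsWithStats(m)
    return [(c[i],s[i,4],l==i) for i in range(1,k) if s[i,4]>=amin]
Y=((18,120,100),(32,255,255));RD=((0,170,70),(6,255,255))
E
python3 - <<'E'
from h import *
for n in("top","side"):
    f=np.load(f"{n}0.npz");p,d=f['p'],f['d']
    for nm,(lo,hi),z in(("Y",Y,.074),("R",RD,.065)):
        for c,a,m in blobs(p,lo,hi,25):
            q=d[m];q=q[q>0]
            print(n,nm,c.round(1),a,ray(n,*c,z).round(4), dep(n,*c,np.median(q)).round(4))
E
```

```text
top Y [324.  186.3] 73 [ 0.6316 -0.0134  0.074 ] [ 0.6315 -0.0134  0.0741]
top Y [379.3 188.1] 73 [ 0.6273 -0.1293  0.074 ] [ 0.6272 -0.1293  0.0745]
top Y [321.3 261.3] 83 [ 0.4756 -0.007   0.074 ] [ 0.4756 -0.007   0.0746]
top Y [378.5 263.4] 79 [ 0.4712 -0.1235  0.074 ] [ 0.4712 -0.1235  0.0744]
top R [291.3 186.1] 120 [0.6339 0.0556 0.065 ] [0.634  0.0556 0.0647]
top R [285.8 260.1] 78 [0.4786 0.0661 0.065 ] [0.4785 0.0659 0.0687]
side Y [351.  187.3] 27 [ 0.6328 -0.0142  0.074 ] [ 0.6321 -0.0164  0.075 ]
side Y [279.6 193. ] 25 [ 0.4772 -0.0085  0.074 ] [ 0.4768 -0.0112  0.0753]
side Y [366.4 211.5] 35 [ 0.6285 -0.1308  0.074 ] [ 0.6278 -0.1329  0.0751]
side Y [287.2 218.6] 38 [ 0.4726 -0.1247  0.074 ] [ 0.4722 -0.127   0.0753]
side R [342.9 177.4] 59 [0.637  0.0627 0.065 ] [0.6352 0.0568 0.0676]
side R [275.7 182.3] 67 [0.4807 0.0693 0.065 ] [0.4798 0.0627 0.0679]
side R [376.8 232.9] 33 [ 0.6256 -0.2006  0.065 ] [ 0.6216 -0.2108  0.0712]
side R [293.1 241.7] 43 [ 0.4701 -0.196   0.065 ] [ 0.4684 -0.2055  0.0707]
```

Spots are found at z = 0.074, with spacing 156 × 116 mm, which matches the given sizes. The base yaw is about -0.037 and its centre is near (0.551, -0.068). I'll approach the near-left spot with the gripper closed and the jaws along x.

arm_command(targets=[[[0,0,-0.144],[14,-47,0],1],[[0,0,-0.144],[14,-47,0],1],[[0,0,-0.144],[14,-47,0],1],[[0,0,-0.144],[14,-47,0],1],[[0,0,-0.144],[14,-47,0],1],[[0,0,-0.144],[14,-47,0],1],[[0,0,-0.144],[14,-47,0],1],[[0,0,-0.144],[14,-47,0],1]], squeeze=10)

```text
t: 0.9
eef_pos: [0.4084, 0.2283, 0.4046]
ee_rot: [3.142, 0.0, -1.612]
force: [0.8, 0.3, 0.1]
width: 0.0292
```

arm_command(targets=[[[0,0,0],[13,-47,0],1],[[0,0,0],[13,-47,0],1],[[0,0,0],[13,-47,0],1],[[0,0,0],[14,-47,0],1],[[0,0,0],[14,-47,0],1],[[0,0,0],[0,0,0],1],[[0,0,0],[0,0,0],1]])

```text
t: 1.6
eef_pos: [0.4755, -0.006, 0.4043]
ee_rot: [3.141, -0.0, -1.611]
force: [1.0, -0.0, 0.4]
width: 0.0004
```

arm_command(targets=[[[0,0,0],[0,-1,-46],1],[[0,0,0],[0,0,-46],1],[[0,0,0],[0,0,-40],1],[[0,0,0],[0,0,-10],1],[[0,0,0],[0,0,0],1],[[0,0,0],[0,0,0],1]])

```text
t: 2.2
eef_pos: [0.4764, -0.0047, 0.2643]
ee_rot: [-3.14, 0.0, -1.605]
force: [-0.3, 0.9, 0.4]
width: 0.0003
```

Run:
```python
from h import *
s=get_state();print(s['force'],s['eef_pos'])
p,d=grab_frame("side");cv2.imwrite("pics/s1.png",cv2.resize(p[140:300,200:440,::-1],None,fx=3,fy=3))
```

```text
[-0.33895904  0.90933511  0.3578858 ] [ 0.47641726 -0.00468855  0.26425404]
```

View pics/s1.png

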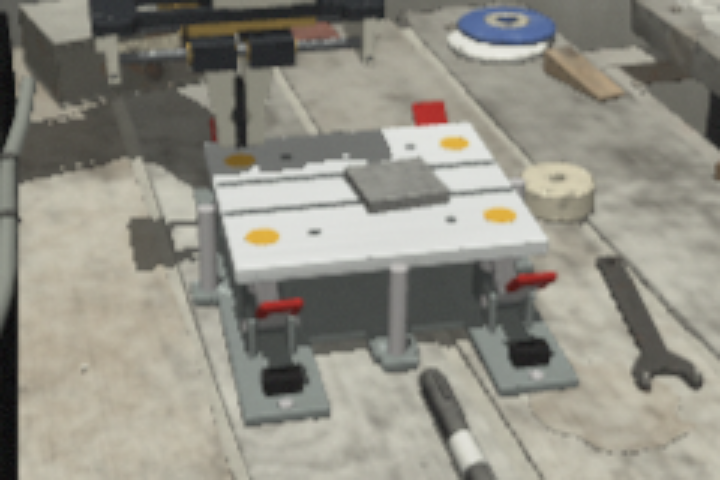

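The fingertips hover about 12 mm above the near-left spot. I'll press in small steps.

arm_command(targets=[[[0,0,0],[0,-3,-4],1],[[0,0,0],[0,0,-3],1],[[0,0,0],[0,0,-2],1],[[0,0,0],[0,0,0],1]])

```text
t: 2.65
eef_pos: [0.4754, -0.0088, 0.2536]
ee_rot: [3.142, 0.0, -1.607]
force: [0.4, 0.4, -0.5]
width: 0.0008
```

arm_command(targets=[[[0,0,0],[0,0,-1],1],[[0,0,0],[0,0,0],1]])

```text
t: 2.85
eef_pos: [0.4755, -0.0087, 0.2526]
ee_rot: [3.141, -0.0, -1.607]
force: [-0.2, 0.2, -0.5]
width: 0.0006
```

arm_command(targets=[[[0,0,0],[0,0,-1],1],[[0,0,0],[0,0,0],1]])

```text
t: 3.05
eef_pos: [0.4756, -0.0086, 0.2523]
ee_rot: [-3.141, -0.0, -1.606]
force: [-3.8, 0.5, 9.1]
width: 0.0008
```

The reading is 9 N with no dip, so near-left is solid. On to near-right.

arm_command(targets=[[[0,0,0],[0,0,14],1],[[0,0,0],[-1,-30,6],1],[[0,0,0],[-2,-45,0],1],[[0,0,0],[-1,-40,0],1],[[0,0,0],[0,0,-10],1],[[0,0,0],[0,0,-6],1],[[0,0,0],[0,0,0],1]])

```text
t: 3.75
eef_pos: [0.4711, -0.1233, 0.2547]
ee_rot: [3.14, -0.0, -1.607]
force: [-0.4, 0.1, 0.2]
width: 0.0004
```

arm_command(targets=[[[0,0,0],[0,0,-2],1],[[0,0,0],[0,0,0],1]])

```text
t: 3.95
eef_pos: [0.4717, -0.1227, 0.2536]
ee_rot: [3.141, -0.0, -1.605]
force: [-0.1, 0.4, 0.6]
width: 0.0003
```

arm_command(targets=[[[0,0,0],[0,0,-1],1],[[0,0,0],[0,0,0],1]])

```text
t: 4.15
eef_pos: [0.4716, -0.1232, 0.2527]
ee_rot: [-3.141, 0.0, -1.606]
force: [-0.2, -0.6, -0.4]
width: 0.0006
```

arm_command(targets=[[[0,0,0],[0,0,-1],1],[[0,0,0],[0,0,0],1]])

```text
t: 4.35
eef_pos: [0.4716, -0.1234, 0.2519]
ee_rot: [-3.141, 0.0, -1.607]
force: [-1.3, 1.5, 3.6]
width: 0.0009
```

arm_command(targets=[[[0,0,0],[0,0,-0.5],1],[[0,0,0],[0,0,0],1]])

```text
t: 4.55
eef_pos: [0.4716, -0.1236, 0.2513]
ee_rot: [-3.141, 0.0, -1.607]
force: [-0.5, 3.2, 3.4]
width: 0.0005
```

arm_command(targets=[[[0,0,0],[0,0,-1],1],[[0,0,0],[0,0,0],1]])

```text
t: 4.75
eef_pos: [0.4716, -0.1236, 0.2502]
ee_rot: [-3.141, -0.0, -1.607]
force: [-0.8, 2.1, 5.1]
width: 0.0003
```

arm_command(targets=[[[0,0,0],[0,0,-1],1],[[0,0,0],[0,0,0],1]])

```text
t: 4.95
eef_pos: [0.4716, -0.1237, 0.2493]
ee_rot: [-3.141, -0.0, -1.607]
force: [-1.5, 1.5, 6.7]
width: 0.0005
```

arm_command(targets=[[[0,0,0],[0,0,-1],1],[[0,0,0],[0,0,0],1]])

```text
t: 5.15
eef_pos: [0.4715, -0.1238, 0.2483]
ee_rot: [-3.142, -0.0, -1.607]
force: [-1.8, 2.0, 6.0]
width: 0.0006
```

arm_command(targets=[[[0,0,0],[0,0,-1],1],[[0,0,0],[0,0,0],1]])

```text
t: 5.35
eef_pos: [0.4715, -0.1238, 0.2474]
ee_rot: [3.142, -0.0, -1.607]
force: [-2.8, 0.6, 7.6]
width: 0.0006
```

arm_command(targets=[[[0,0,0],[0,0,-0.5],1],[[0,0,0],[0,0,0],1]])

```text
t: 5.55
eef_pos: [0.4715, -0.1238, 0.2471]
ee_rot: [-3.142, -0.0, -1.607]
force: [-3.2, 1.0, 9.5]
width: 0.0004
```

Run:
```python
from h import *
p,d=grab_frame("side");cv2.imwrite("pics/s2.png",cv2.resize(p[140:300,200:440,::-1],None,fx=3,fy=3))
f=np.load("side0.npz")['p']
for a in(f,p):
  print([(c.round(1).tolist(),int(n)) for c,n,m in blobs(a,*Y,15)]); print([(c.round(1).tolist(),int(n)) for c,n,m in blobs(a,*RD,25)])
```

```text
[([0.7, 100.1], 17), ([351.0, 187.3], 27), ([279.6, 193.0], 25), ([366.4, 211.5], 35), ([287.2, 218.6], 38)]
[([342.9, 177.4], 59), ([275.7, 182.3], 67), ([376.8, 232.9], 33), ([293.1, 241.7], 43)]
[([262.9, 171.8], 23), ([288.9, 179.9], 125), ([351.1, 184.8], 27), ([366.4, 211.7], 38)]
[([377.1, 232.9], 35), ([293.3, 241.7], 43)]
```

View pics/s2.png

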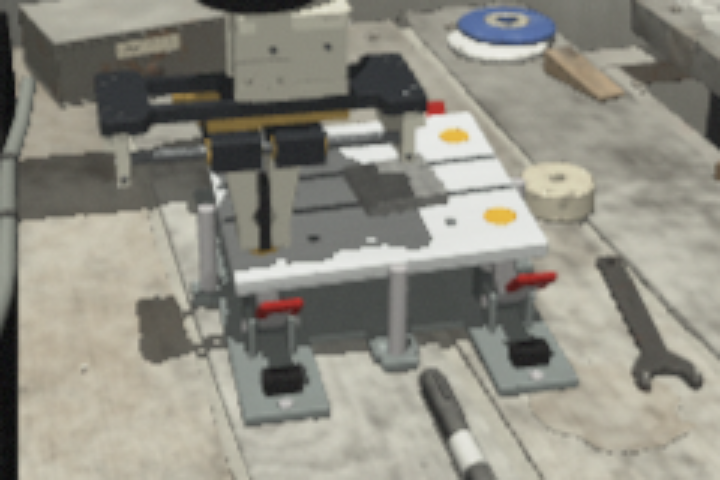

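Near-right dips about 5 mm at 6–9 N, and in the side view the far-left spot rises 2.5 px, so the plate rocks about its diagonal. That makes near-right the springy corner. The near-right lever (px 293,241) still stands. I'll lift off and move above the near-right tab.

arm_command(targets=[[[0,0,0],[0,0,5],1],[[0,0,0],[0,0,15],1],[[0,0,0],[0,0,15],1],[[0,0,0],[-1,-37,0],1],[[0,0,0],[-2,-36,0],1],[[0,0,0],[0,0,-10],1],[[0,0,0],[0,0,0],1]])

```text
t: 6.3
eef_pos: [0.4676, -0.1974, 0.2702]
ee_rot: [3.139, 0.0, -1.609]
force: [-0.2, 0.2, 0.1]
width: 0.0003
```

Run:
```python
from h import *
s=get_state();print(s['force'],s['eef_pos'])
p,d=grab_frame("side");cv2.imwrite("pics/s3.png",cv2.resize(p[140:300,200:440,::-1],None,fx=3,fy=3))
for n in("top0","side0"):
  q=np.load(n+".npz")['p']
  for c,a,m in blobs(q,(0,150,50),(10,255,255),20)+blobs(q,(170,150,50),(180,255,255),20):print(n,c,a,ray(n[:-1],*c,.065).round(4))
```

```text
[-0.22653502  0.21892589  0.14483553] [ 0.4675644  -0.19735961  0.2701787 ]
top0 [291.10344828 186.45517241] 145 [0.6331 0.056  0.065 ]
top0 [410.96478873 190.42957746] 142 [ 0.6237 -0.1973  0.065 ]
top0 [287.99300699 260.07692308] 143 [0.4786 0.0616 0.065 ]
top0 [411.30821918 265.03424658] 146 [ 0.4678 -0.1922  0.065 ]
side0 [342.85074627 177.31343284] 67 [0.6371 0.0632 0.065 ]
side0 [275.65277778 182.45833333] 72 [0.4805 0.0686 0.065 ]
side0 [376.93023256 232.8372093 ] 43 [ 0.6259 -0.2003  0.065 ]
side0 [292.88 241.8 ] 50 [ 0.4697 -0.1963  0.065 ]
```

View pics/s3.png

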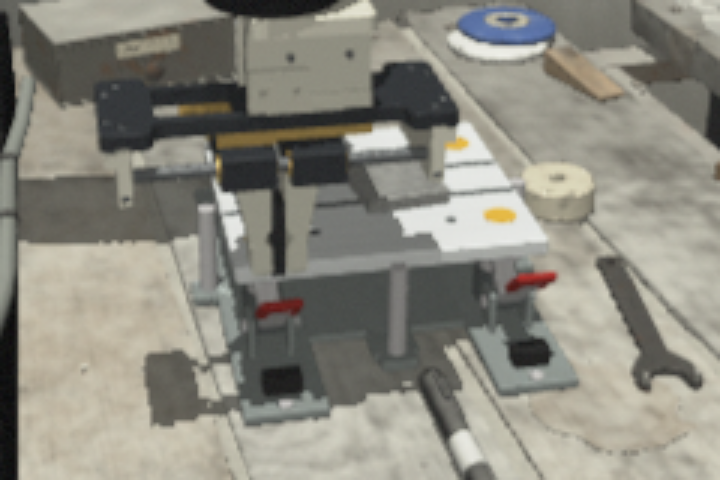

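The fingertips are just above the near-right tab, measured at (0.468, -0.192) from the top view. I'll press it down while drifting slightly outward.

arm_command(targets=[[[0,0,0],[0,0,-10],1],[[0,0,0],[0,0,-6],1],[[0,0,0],[0,0,-5],1],[[0,0,0],[0,0,-5],1],[[0,0,0],[0,0,-4],1]])

```text
t: 6.85
eef_pos: [0.4686, -0.1964, 0.2413]
ee_rot: [3.142, -0.0, -1.606]
force: [-0.6, -0.3, 1.9]
width: 0.0004
```

arm_command(targets=[[[0,0,0],[0,-1,-5],1],[[0,0,0],[0,-1,-5],1],[[0,0,0],[0,-1,-5],1],[[0,0,0],[0,-1,-5],1],[[0,0,0],[0,0,-4],1],[[0,0,0],[0,0,0],1]])

```text
t: 7.45
eef_pos: [0.4683, -0.2007, 0.2169]
ee_rot: [3.14, 0.0, -1.607]
force: [0.1, 0.3, 0.1]
width: 0.0005
```

arm_command(targets=[[[0,0,0],[0,0,-3],1],[[0,0,0],[0,0,-2],1],[[0,0,0],[0,0,0],1]])

```text
t: 7.75
eef_pos: [0.4685, -0.2007, 0.2126]
ee_rot: [-3.142, -0.0, -1.607]
force: [0.1, -0.2, 1.4]
width: 0.0005
```

arm_command(targets=[[[0,0,0],[0,-1,-2],1],[[0,0,0],[0,0,-1],1],[[0,0,0],[0,0,0],1]])

```text
t: 8.05
eef_pos: [0.4686, -0.2016, 0.2096]
ee_rot: [-3.141, 0.0, -1.607]
force: [-0.2, 1.2, 0.8]
width: 0.001
```

arm_command(targets=[[[0,0,0],[0,0,-1],1],[[0,0,0],[0,0,0],1]])

```text
t: 8.25
eef_pos: [0.4686, -0.2016, 0.2087]
ee_rot: [-3.141, -0.0, -1.607]
force: [0.5, 0.9, 1.8]
width: 0.0004
```

arm_command(targets=[[[0,0,0],[0,0,-1],1],[[0,0,0],[0,0,0],1]])

```text
t: 8.45
eef_pos: [0.4686, -0.2017, 0.2078]
ee_rot: [-3.141, -0.0, -1.607]
force: [0.8, 0.6, 3.6]
width: 0.0006
```

arm_command(targets=[[[0,0,0],[0,0,-1],1],[[0,0,0],[0,0,0],1]])

```text
t: 8.65
eef_pos: [0.4687, -0.2016, 0.2075]
ee_rot: [-3.141, -0.0, -1.606]
force: [-2.7, 2.8, 13.6]
width: 0.0004
```

Run:
```python
from h import *
p,d=grab_frame("side");cv2.imwrite("pics/s4.png",cv2.resize(p[140:300,200:440,::-1],None,fx=3,fy=3))
```

```text
(no output)
```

View pics/s4.png

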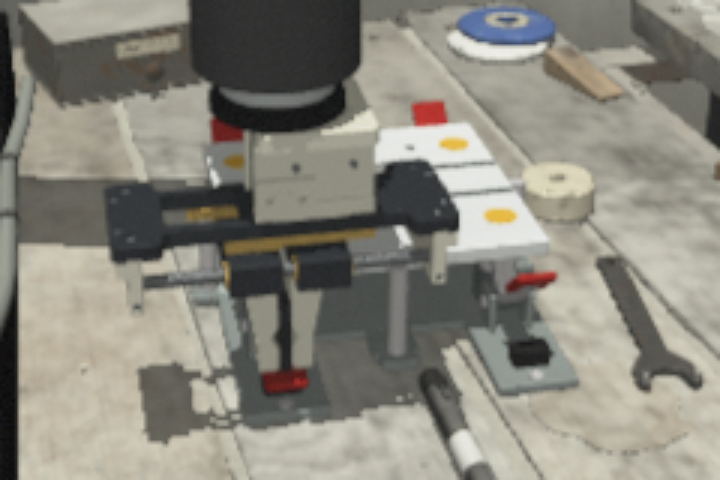

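The lever is flat on its rest: the force rose to 13.6 N and the tip is at about 29 mm. I'll lift clear and check.

arm_command(targets=[[[0,0,0],[0,0,8],1],[[0,0,0],[0,0,25],1],[[0,0,0],[0,0,40],1],[[0,0,0],[0,0,45],1],[[0,0,0],[0,0,45],1],[[0,0,0],[-40,-25,25],1],[[0,0,0],[-40,-25,0],1],[[0,0,0],[0,0,0],1]])

```text
t: 9.5
eef_pos: [0.3871, -0.2513, 0.394]
ee_rot: [-3.141, 0.0, -1.609]
force: [1.3, 0.5, -0.4]
width: 0.0004
```

Run:
```python
from h import *
print(get_state()['force'],get_state()['t'])
for n in("top","side"):
    p,d=grab_frame(n);cv2.imwrite(f"pics/{n}5.png",p[:,:,::-1])
    for a in (np.load(f"{n}0.npz")['p'],p):
      print(n,'Y',[c.round(1).tolist() for c,k,m in blobs(a,*Y,20)]);print(n,'R',[c.round(1).tolist() for c,k,m in blobs(a,(0,150,50),(10,255,255),20)])
    if n=="side":cv2.imwrite("pics/s5.png",cv2.resize(p[140:300,200:440,::-1],None,fx=3,fy=3))
```

```text
[ 1.25937294  0.50921854 -0.3560391 ] 9.5
top Y [[324.0, 186.3], [379.3, 188.1], [321.3, 261.3], [378.5, 263.4]]
top R [[291.1, 186.5], [411.0, 190.4], [288.0, 260.1], [411.3, 265.0]]
top Y [[324.4, 186.6], [379.9, 188.1]]
top R [[291.1, 186.5], [411.1, 190.3]]
side Y [[351.0, 187.3], [279.6, 193.0], [366.4, 211.5], [287.2, 218.6]]
side R [[342.9, 177.3], [275.7, 182.5], [376.9, 232.8], [292.9, 241.8]]
side Y [[245.4, 123.4], [351.0, 187.5], [279.3, 193.4], [366.4, 211.5], [287.2, 218.9]]
side R [[342.8, 177.4], [275.7, 182.6], [376.9, 232.9], [293.9, 263.9]]
```

View pics/s5.png

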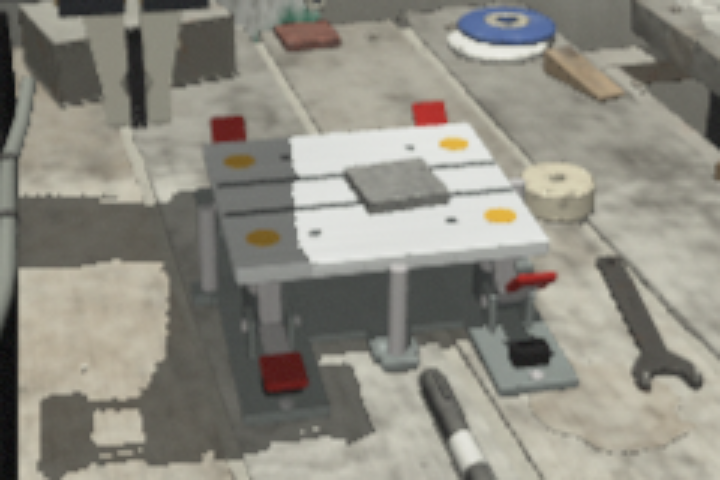

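View pics/top5.png

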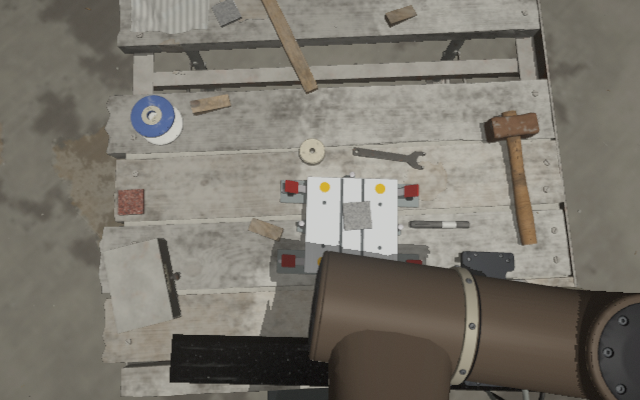

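Run:
```python
from h import *
print(ray("side",293.9,263.9,.030))
p,d=grab_frame("side")
for c,k,m in blobs(p,(0,150,50),(10,255,255),20):
    q=d[m]; print(c.round(1),dep("side",*c,np.median(q[q>0])).round(4))
job_done()
```

```text
[ 0.46772392 -0.21337124  0.03      ]
[342.8 177.4] [0.6351 0.0572 0.0674]
[275.7 182.6] [0.4795 0.0619 0.0675]
[377.1 232.9] [ 0.622  -0.2109  0.0714]
[294.1 264. ] [ 0.4682 -0.2123  0.029 ]
the job is handed in; nothing more can be done
```

I found the rocking corner (near-right), pushed its shim lever down flat, and handed the job in at about 9.6 s. No verdict was reported.

**Finding the corner:** Near-left did not dip at about 9 N. Near-right dipped about 5 mm at 6–9 N, and the far-left spot rose at the same time, as it would on a plate rocking across its diagonal. I did not press the two far corners after that.

**Pressing the lever:** I pushed the near-right lever down until it met its rubber rest (force rose to 13.6 N, fingertips about 29 mm above the table), then lifted clear.

**Last checks:**
- **Near-right tab:** depth puts it at z = 0.029 m against about 0.030 m expected when flat. Its y came out about 7 mm further out than predicted (-0.212 against -0.205 m).
- **Other three tabs:** they are within about 0.1 px of their starting positions in the side view, so those levers still stand.
- **Yellow spots:** all four are back within about 0.5 px of their starts in the side view, so the plate is level and in place.
- **Loose things:** tile, wedge, pen, spanner and felt bob look unmoved in the pictures; I did not measure them.
- **Gripper:** it finished clear of everything. Force at the end read about 1 N, similar to the offset seen in free air at the start.
- **Top view:** the arm hid the near side of the plate at the end, so the near-right corner was checked only from the side camera.

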